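Lock the swivelling display case and hold its sprung lid just short of the balance point

TASK

Take the headed pin out of its wooden rest and push it down through the fork and lug beside the display case until its collar is fully home, so the case cannot swivel. Then raise the case's sprung lid a little past its balance point without letting it fly open, and bring it back to just below the balance point. Let the program finish while still holding the lid there, so that a colleague can adjust the spring, and leave the die, the chips and the tin where they are.

Things in the scene. Friction and masses are not known exactly. Their poses are not given: they have to be found in the camera images.
- stand: Fixed dark steel foot, a 156 mm wide, 10 mm high disc; place and yaw vary. Origin: centre of its underside; z up, x from the front (pull bar side) to the hinge side of the case on it, y left along the bar. The open-topped wooden case is centred on it, 150 mm in x, 160 mm in y, 12 to 80 mm above the table, and swivels on it (joint case). The fork stands at its left (+y).
- fork_hole (a point): Centre of the hole's mouth on top of the fork, 32 mm above the table, at x -20, y +140 mm in the stand's frame. Fork: two steel ears 42 x 42 mm, 0 to 12 and 24 to 32 mm above the table, joined by an 8 mm wall on their -x side; the case's 8 mm lug lies between. The three vertical holes are in line, 14 mm across with a 1.5 mm chamfer, right through.
- case (a joint): Swivel of the case on its foot about the vertical (rad, left turn positive); 0 at the start, where lug and fork holes are in line. It turns easily while no pin is in.
- pin: Loose steel headed pin, 50 to 100 g, upright in the wooden rest, its collar on the rest. Origin: centre of its lower tip; z up along the pin. Shaft 12 mm across, 28 mm long, last 3.5 mm tapered; collar 26 mm across from 28 to 34 mm above the tip; round grip 16 mm across from 34 to 68 mm, to be taken from above. Seated, its collar lies on the upper ear, tip 4 mm above the table.
- pin_rest: Fixed block of light wood 56 x 56 x 30 mm with a 15 mm vertical through hole in the middle, in which the pin stands at the start. Origin: centre of its underside; place and yaw vary.
- lid (a joint): Angle of the case's lid (rad): 0 shut, grows as the front edge rises, stop at 1.6. Weight pulls the lid shut, a spring helps it up. Balance point at 0.95 rad: below it the lid falls shut by itself, above it it springs open to the stop. It takes about 1.4 N upward at the bar to start it, less and less towards the balance point.
- lid_bar (a point): Middle of the lid's round steel pull bar: 12 mm across, 100 mm free length along the stand's y, on two 10 mm arms that hold it 42 mm ahead of the lid's front edge. Its centre lies 195 mm from the hinge axis along the lid and 5 mm above its plane; 85 mm above the table when shut. It moves in an arc about lid_hinge and may turn between the fingers.
- lid_hinge (a point): Middle of the lid's hinge axis, 80 mm above the table, 75 mm behind (+x in the stand's frame) the middle of the case; the axis runs along the stand's y. The lid is 164 mm wide, 10 mm thick, a clear pane in a steel frame.
- die_big: Loose 22 mm green die, a bystander: leave it alone.
- chips_red: Loose stack of chips, 40 mm across, 20 mm high, a bystander: leave it alone.
- token_tin: Loose flat tin, 56 x 86 x 23 mm, a bystander: leave it alone.

How it is judged:
By the outcome, as a careful person would: the job done as asked, in the order asked, and still so for the second after the job is handed in, while the arm keeps its last pose, push and grip.
It also fails if it takes over 56 s, if anything falls off the work surface, if the arm or the gripper's body presses on something with over 40 N, if the wrist force passes 120 N, or if a joint passes its speed limit or range.

ROBOT

A 6-joint arm with a two-finger parallel gripper is mounted at the origin on a cart in front of the work surface, level with it; the furniture and walls round the work are solid. World frame = base frame: x ahead of the robot, y to its left, z up, the work surface at z = 0. Lengths are in mm, angles in rad, forces in N, time in s.
With the tool pointing down it reaches from about 350 to 925 mm from the base axis. Payload 6.4 kg.
Tool frame: the origin (TCP) lies at the centre of the arm's flange, where the gripper is bolted on; the fingertips stand 173 mm ahead of it and the grasp point (between the pads) lies 155 mm ahead of it (manip.grasp_offset is the distance from the TCP to the grasp point, in mm); z points along the fingers, y is the line along which they close (so a half turn about z gives the same grasp; the last joint's range is limited). The gripper opens to 85 mm and grips with 20 to 120 N. Pads are 22 mm wide; open, the fingers measure 114 mm over their backs; the gripper's body (76 mm by 85 mm) begins 54 mm behind the grasp point. The pads swing forward as they close: fully open they stand 13 mm farther back than shut.
Start: joints at [1.081, 0.245, 1.558, -0, 1.339, -0.174], TCP at [201.873, 617.87, 404.69] pointing down, gripper open.
Joint ranges: [-3.13, 3.13], [-1.02, 2.26], [0.13, 2.54], [-0.95, 4.09], [0.21, 2.88], [-2.74, 2.74]. Speed limits (rad/s): [2.57, 2.57, 3.14, 3.14, 3.14, 3.14].

INTERFACE

Orientations are given as a unit quaternion [w, x, y, z].
In Python, from plant import sensors, viewer, order, manip gives the robot as it stands.
- The arm moves only by the tool drive_tool, never from a script. Its argument "steps" is a list of rows, each an object of numbers: "x", "y", "z": the shift along the world's x, y, z each as a share of 30 mm, from -1 to 1; "wx", "wy", "wz": the turn, a rotation vector about the world's x, y, z each as a share of 0.12 rad, from -1 to 1. A call has exactly 5 rows; each row shifts and turns the commanded pose from where the row before left it; what a row does not reach is not made up. A row lasts 1/10 s, in which the tool goes at most 50 mm and 8.59 degrees, less where a joint would pass 70% of its speed; a pose out of reach is approached as far as the arm can. A call with a number of a shift or a turn outside -1 to 1 is refused whole. A call with a gripper value outside its range is refused whole. "fingers" is the closure, from 0 (fully open) to 1 (shut), set as the call begins (left out, the last holds). The fingers move at their own pace and stop on an object; "squeeze" is the grip in N (left out, the last holds). Time passes only in rows, so rows that do not move let the fingers close, or fill a call up. It gives the time, the measured TCP pose, the force, the opening and the grip force at its end, in the units of the state.
- sensors.observe(): the state, without advancing time (a new reading comes with each control period).
- viewer.camera(name): name is "scene" or "top" or "wrist"; returns a dict with "frame" (400x640x3 uint8, red, green, blue), "range_z" (400x640 float32, mm along the optical axis (not along the pixel's ray), 0 where there is no reading), "camera_matrix" (3x3 intrinsics, pixels), "k1" (the pictures are not rectified: a ray, as slopes to the right and down, at radius r is drawn at 1 + k1 r^2 times it, then the intrinsics apply), "R" (3x3) and "t" (3): a world point X has camera coordinates R X + t; the wrist camera has in their place "hand_eye" (4x4, takes a point from camera to tool coordinates, whose origin is the TCP and whose axes are the flange's). Camera axes: x right, y down, z forward; pixel columns grow to the right and rows downward; lengths in mm; the calibration is good to about 2 mm. A picture is of the moment at which its call begins: read the wrist's pose just before it.
- order.close_job(): hands the job in; it is judged then, once.
The state is a dict: "t": time; "joint_positions": joint angles; "joint_vel": joint speeds; "joint_torque": joint torques, N m; "tcp_pos": TCP position; "ee_rot": TCP orientation; "contact_force": force on the tool from outside, world axes, zero at the start; "wrist_torque": the same for the moment, N m; "width": opening from 0.0 (shut) to 1.0 (fully open); "grasp_force": force on a finger pad.
Only numpy, scipy, OpenCV 4.12 (cv2) and the standard library are available. Lean on these libraries where they do the work, as an engineer would, in place of code of your own. Each camera call takes 0.05 s, during which the arm holds its last target. There are 200 camera calls.

## Working session

There is one attempt and no reset: what is moved stays moved. The work goes in short steps, Python scripts to look and compute and a tool call to move; the robot and the scene stay as the last step left them, time stands still between calls to the robot, and variables do not carry over. Pictures are saved under pics/ and viewed, at most 10 in all, crops included, and the job is handed in when it is done.

Besides the shell and the picture viewer there is one more tool, called as name(argument=value, ...) on one line, values as JSON. drive_tool: Moves the arm, as the interface text tells. Its arguments: {"type":"object","properties":{"steps":{"type":"array","items":{"type":"object","properties":{"x":{"type":"number"},"y":{"type":"number"},"z":{"type":"number"},"wx":{"type":"number"},"wy":{"type":"number"},"wz":{"type":"number"}}}},"fingers":{"type":"number"},"squeeze":{"type":"number"}},"required":["steps"]}

```bash
ls; mkdir -p pics
cat > h.py <<'E'
import numpy as np,cv2,sys
sys.path.insert(0,'.')
from plant import sensors,viewer,order,manip
def pts(c,uv,z=None):
    K=c['camera_matrix'];uv=np.atleast_2d(np.float64(uv)).reshape(-1,1,2)
    n=cv2.undistortPoints(uv,K,np.array([c['k1'],0,0,0.])).reshape(-1,2)
    r=np.c_[n,np.ones(len(n))]
    if 'R' in c: R=np.array(c['R']);t=np.array(c['t']);A=R.T;o=-R.T@t
    else: A,o=c['A'],c['o']
    d=r@A.T
    if z is None:
        D=c['range_z'][uv[:,0,1].astype(int),uv[:,0,0].astype(int)];return o+d*D[:,None]
    return o+d*((np.asarray(z)-o[2])/d[:,2])[:,None]
def cloud(c):
    v,u=np.mgrid[0:400,0:640];P=pts(c,np.c_[u.ravel(),v.ravel()]).reshape(400,640,3);P[c['range_z']<=0]=np.nan;return P
def wrist():
    from scipy.spatial.transform import Rotation as Ro
    s=sensors.observe();c=viewer.camera('wrist');q=s['ee_rot'];R=Ro.from_quat([q[1],q[2],q[3],q[0]]).as_matrix();H=np.array(c['hand_eye'])
    c['A']=R@H[:3,:3];c['o']=R@H[:3,3]+np.array(s['tcp_pos']);return c
def save(c,n): cv2.imwrite('pics/'+n,c['frame'][:,:,::-1])
E
python3 - <<'E'
from h import *
s=sensors.observe();print(s,manip.grasp_offset)
for n in('top','scene'):
    c=viewer.camera(n);save(c,n+'1.png');np.save(n+'1.npy',c,allow_pickle=True)
    print(n,c['R'],c['t'],c['k1'])
E
```

```text
pics
{'t': 0.0, 'joint_positions': array([ 1.08091967e+00,  2.45780576e-01,  1.55903940e+00, -5.24981651e-06,
        1.33868343e+00, -1.74115245e-01]), 'joint_vel': array([-3.72415531e-04,  2.14080848e-04, -4.10315883e-04,  5.05896876e-04,
       -1.73792844e-05, -1.80700055e-03]), 'joint_torque': array([ 5.04171530e-04, -4.29492545e+01, -3.26129293e+01, -9.45003308e-05,
        5.27276716e-03, -2.85260157e-06]), 'tcp_pos': array([201.74229816, 617.65063067, 403.58777958]), 'ee_rot': array([-3.08971603e-04,  1.57224955e-01,  9.87562353e-01, -9.04038182e-04]), 'contact_force': array([-0.06677372,  0.7725842 ,  0.54662473]), 'wrist_torque': array([0.02355174, 0.00892496, 0.02413088]), 'grasp_force': 0.0, 'width': 0.9976151248696842} 154.70000000000002
top [[ 0.02714463 -0.99935727 -0.02341423]
 [-0.99270049 -0.02419556 -0.11815376]
 [ 0.1175113   0.02645055 -0.99271923]] [  71.50981178  574.17077473 1133.9632926 ] -0.007690849261704703
scene [[ 0.71924388 -0.6944733   0.01987649]
 [-0.30567654 -0.34201172 -0.88858868]
 [ 0.6238991   0.63303619 -0.45827403]] [-344.89546255  284.90611262  510.67741005] -0.05063002989341112
```

View pics/top1.png

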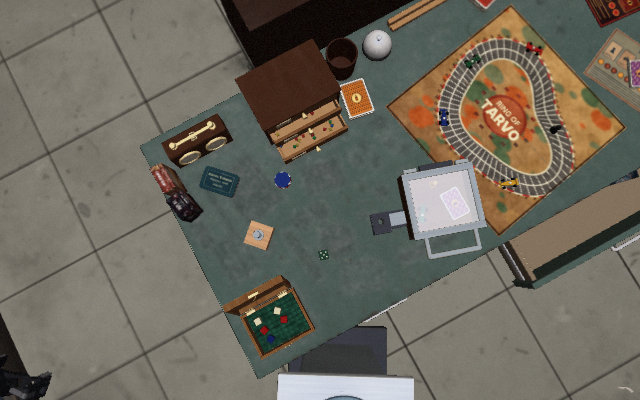

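View pics/scene1.png

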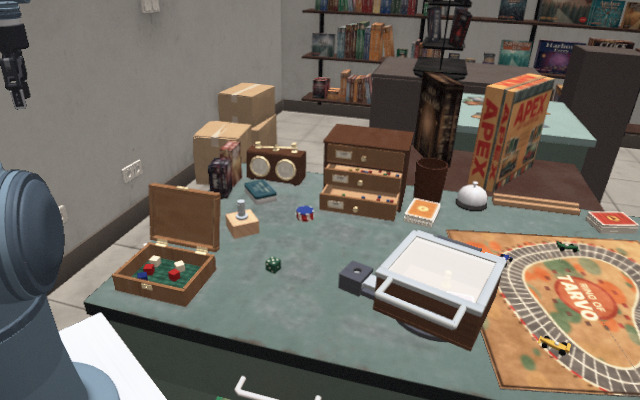

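The top view shows the pin rest at (258,235), the fork at (382,222), the case around (443,200) and the pull bar around (453,250). The scene view shows the same things, with the pin upright at (241,208) and the lid shut.

Run:
```python
from h import *
c=np.load('top1.npy',allow_pickle=True).item();P=cloud(c)
def reg(x0,x1,y0,y1,z0,z1):
    m=np.zeros((400,640),bool);m[y0:y1,x0:x1]=1
    m&=(P[...,2]>z0)&(P[...,2]<z1);return P[m]
def mar(n,Q):
    r=cv2.minAreaRect(Q[:,:2].astype(np.float32));print(n,len(Q),Q.mean(0),np.median(Q[:,2]),r)
print('table',np.nanmedian(P[280:300,330:400,2]))
mar('rest',reg(235,285,210,260,20,40))
Q=reg(235,285,210,260,58,85);mar('grip',Q)
mar('fork',reg(365,400,205,240,24,42))
mar('lid',reg(395,490,150,262,70,100))
B=reg(420,490,235,262,70,100);mar('bar',B)
mar('lug?',reg(385,410,205,235,10,24)) if len(reg(385,410,205,235,10,24)) else 0
s=cv2.resize(c['frame'][150:270,220:500],None,fx=2.8,fy=2.8,interpolation=cv2.INTER_CUBIC);cv2.imwrite('pics/crop.png',s[:,:,::-1])
# pin in scene too
d=np.load('scene1.npy',allow_pickle=True).item();P=cloud(d)
print('table',np.nanmedian(P[300:310,250:320,2]))
mar('rest',reg(220,265,195,245,24,36));mar('grip',reg(220,265,190,245,58,85));mar('fork',reg(335,375,255,300,26,40));mar('lid',reg(370,510,225,330,74,95))
```

```text
table -0.1469612890875851
rest 513 [475.75474507 211.79731032  30.3519977 ] 30.195769621719364 ((476.0318603515625, 212.68927001953125), (56.8724365234375, 55.98301696777344), 72.5906982421875)
grip 44 [475.9536545  211.86004343  69.20720121] 70.32235563263464 ((476.19744873046875, 212.498291015625), (13.945927619934082, 16.107080459594727), 3.233609199523926)
fork 398 [513.00210587 -80.21494266  31.65458683] 32.102717605196744 ((514.7542724609375, -88.48225402832031), (49.001407623291016, 66.41437530517578), 12.20911693572998)
lid 5666 [ 557.43988887 -209.6738938    88.58973144] 88.55496551904434 ((545.0599975585938, -213.0226593017578), (211.9875946044922, 165.31625366210938), 12.174422264099121)
bar 474 [ 456.03687082 -221.99289695   89.70106393] 89.77967671534475 ((458.39306640625, -225.48825073242188), (53.30963897705078, 135.31890869140625), 1.8963773250579834)
lug? 193 [ 524.09334372 -119.39040485   19.42976756] 20.800476875383993 ((523.3731079101562, -119.51889038085938), (66.58479309082031, 47.7215576171875), 0.1907147467136383)
table 0.5887657223760243
rest 356 [468.66375583 205.05719483  29.38269667] 29.398134976549784 ((473.1142578125, 211.74986267089844), (60.31317138671875, 55.38022232055664), 71.25489044189453)
grip 57 [470.00652808 209.21667424  65.67806037] 66.85851736714051 ((471.77435302734375, 211.87364196777344), (16.109195709228516, 15.85295295715332), 66.9627456665039)
fork 508 [505.44184093 -79.74327857  32.19426096] 32.84284178384783 ((505.3871765136719, -100.75715637207031), (101.5118637084961, 58.610172271728516), 83.94693756103516)
lid 7841 [ 537.65271273 -218.30420916   88.03106998] 88.082296264317 ((540.1759643554688, -213.1883544921875), (212.2358856201172, 164.43914794921875), 11.753154754638672)
```

View pics/crop.png

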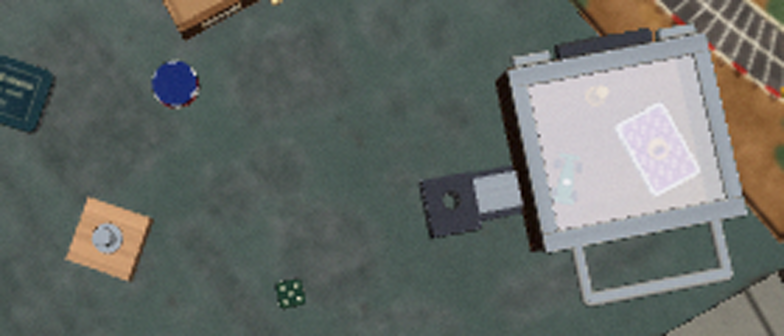

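The crop shows the fork hole at crop pixel (450,200), which is full-image (380.7,221.4). The rest and pin are at (107,238), and the bar runs from (590,300) to (728,272), giving a stand yaw of about +12°. I'll move over the pin with the closing line turned to about the stand's x.

drive_tool(steps=[{"x":0.61,"y":-0.9,"wz":-0.58},{"x":0.61,"y":-0.9,"wz":-0.58},{"x":0.61,"y":-0.9,"wz":-0.58},{"x":0.61,"y":-0.9,"wz":-0.58},{"x":0.61,"y":-0.9,"wz":-0.58}], fingers=0, squeeze=50)

```text
schema error: expected keys x, y, z, wx, wy, wz
```

drive_tool(steps=[{"x":0.61,"y":-0.9,"wz":-0.58},{"x":0.61,"y":-0.9,"wz":-0.58},{"x":0.61,"y":-0.9,"wz":-0.58},{"x":0.61,"y":-0.9,"wz":-0.58},{"x":0.61,"y":-0.9,"wz":-0.58}])

```text
schema error: expected keys x, y, z, wx, wy, wz
```

drive_tool(steps=[{"x":0.61,"y":-0.9,"wz":-0.58,"z":-0.5},{"x":0.61,"y":-0.9,"wz":-0.58,"z":-0.5},{"x":0.61,"y":-0.9,"wz":-0.58,"z":-0.5},{"x":0.61,"y":-0.9,"wz":-0.58,"z":-0.5},{"x":0.61,"y":-0.9,"wz":-0.58,"z":-0.5}])

```text
schema error: expected keys x, y, z, wx, wy, wz
```

Run:
```python
from h import *
from scipy.spatial.transform import Rotation as Ro
c=wrist();save(c,'w1.png');np.save('w1.npy',c,allow_pickle=True)
s=sensors.observe();q=s['ee_rot'];print(s['t'],s['tcp_pos'],Ro.from_quat([q[1],q[2],q[3],q[0]]).as_matrix(),s['joint_positions'],s['contact_force'])
P=cloud(c);
for lo,hi in((60,85),(22,36)):
    m=(P[...,2]>lo)&(P[...,2]<hi)&(np.hypot(P[...,0]-476,P[...,1]-212)<50);Q=P[m];print(len(Q),np.median(Q,0),cv2.minAreaRect(Q[:,:2].astype(np.float32)) if len(Q) else 0)
t=np.load('top1.npy',allow_pickle=True).item()
print('hole(top)',pts(t,[[380.7,221.4]],32))
```

```text
0.15 [201.77999033 617.71193065 403.85478254] [[-9.50544854e-01  3.10586617e-01 -6.58526792e-04]
 [ 3.10587222e-01  9.50544076e-01 -1.23975083e-03]
 [ 2.40908725e-04 -1.38296877e-03 -9.99999015e-01]] [ 1.08091241e+00  2.45629059e-01  1.55872325e+00 -2.31824108e-06
  1.33864414e+00 -1.74072795e-01] [ 0.52877541  0.51092915 -0.22289555]
0 [nan nan nan] 0
569 [462.33810463 226.29728351  29.72696792] ((466.7267150878906, 217.96603393554688), (56.41609573364258, 45.52613830566406), 69.27570343017578)
hole(top) [[514.92184525 -76.08794014  32.        ]]
  return _methods._mean(a, axis=axis, dtype=dtype,
  ret = um.true_divide(
```

View pics/w1.png

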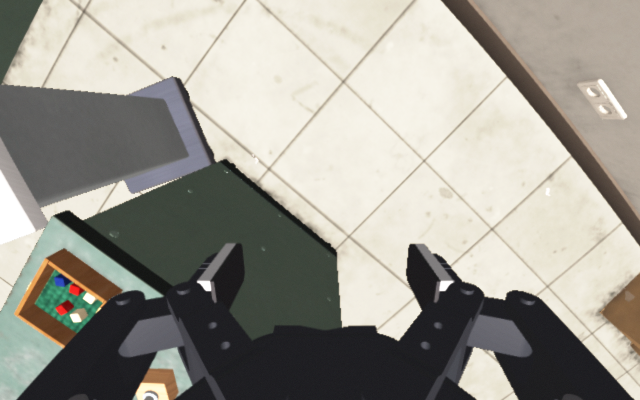

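The moves were refused because every row needs all six keys, so the picture is still from the start pose. It shows the fingers at (220,270) and (430,270) over the floor beside the table. I'll repeat the moves with full rows.

drive_tool(steps=[{"x":0.61,"y":-0.9,"z":0,"wx":0,"wy":0,"wz":-0.58},{"x":0.61,"y":-0.9,"z":0,"wx":0,"wy":0,"wz":-0.58},{"x":0.61,"y":-0.9,"z":0,"wx":0,"wy":0,"wz":-0.58},{"x":0.61,"y":-0.9,"z":0,"wx":0,"wy":0,"wz":-0.58},{"x":0.61,"y":-0.9,"z":0,"wx":0,"wy":0,"wz":-0.58}], fingers=0, squeeze=50)

```text
t: 0.65
tcp_pos: [293.8, 481.7, 404.4]
ee_rot: [-0.0, 0.327, 0.945, -0.0]
contact_force: [1.3, 0.5, -0.3]
width: 0.996
grasp_force: 0.0
```

drive_tool(steps=[{"x":0.61,"y":-0.9,"z":0,"wx":0,"wy":0,"wz":-0.58},{"x":0.61,"y":-0.9,"z":0,"wx":0,"wy":0,"wz":-0.58},{"x":0.61,"y":-0.9,"z":0,"wx":0,"wy":0,"wz":-0.58},{"x":0.61,"y":-0.9,"z":0,"wx":0,"wy":0,"wz":-0.58},{"x":0.61,"y":-0.9,"z":0,"wx":0,"wy":0,"wz":-0.58}])

```text
t: 1.15
tcp_pos: [385.3, 346.6, 404.5]
ee_rot: [-0.0, 0.486, 0.874, -0.0]
contact_force: [0.3, -0.2, -0.6]
width: 1.0
grasp_force: 0.0
```

drive_tool(steps=[{"x":0.61,"y":-0.9,"z":-0.5,"wx":0,"wy":0,"wz":-0.58},{"x":0.61,"y":-0.9,"z":-0.5,"wx":0,"wy":0,"wz":-0.58},{"x":0.61,"y":-0.9,"z":-0.5,"wx":0,"wy":0,"wz":-0.58},{"x":0.61,"y":-0.9,"z":-0.5,"wx":0,"wy":0,"wz":-0.58},{"x":0.61,"y":-0.9,"z":-0.5,"wx":0,"wy":0,"wz":-0.58}])

```text
t: 1.65
tcp_pos: [476.8, 211.6, 329.0]
ee_rot: [-0.0, 0.63, 0.777, -0.0]
contact_force: [1.0, 0.1, 0.4]
width: 1.0
grasp_force: 0.0
```

```bash
python3 - 2>/dev/null <<'E'
from h import *
from scipy.spatial.transform import Rotation as Ro
c=wrist();save(c,'w2.png')
s=sensors.observe();q=s['ee_rot'];print(s['t'],s['tcp_pos'],Ro.from_quat([q[1],q[2],q[3],q[0]]).as_matrix(),s['joint_positions'],s['contact_force'])
P=cloud(c)
for lo,hi in((60,85),(22,36)):
    m=(P[...,2]>lo)&(P[...,2]<hi)&(np.hypot(P[...,0]-476,P[...,1]-212)<50);Q=P[m];print(len(Q),np.median(Q,0),cv2.minAreaRect(Q[:,:2].astype(np.float32)) if len(Q) else 0)
E
```

```text
1.7 [478.08275208 208.65626034 326.51324174] [[-0.2015122   0.97948244 -0.00264108]
 [ 0.97948329  0.20150457 -0.00289565]
 [-0.00230405 -0.00317041 -0.99999232]] [ 0.19432012  0.03191506  1.94551511 -0.0025347   1.16731419 -0.00757947] [-0.58549843 -3.54783156 -1.78628481]
300 [473.7164463  215.34588298  69.74804494] ((473.5964050292969, 214.32208251953125), (15.882610321044922, 15.64418888092041), 11.97834300994873)
2617 [472.62138407 218.80503958  30.09029006] ((473.850341796875, 213.6779327392578), (56.66097640991211, 56.255027770996094), 72.22026062011719)
```

View pics/w2.png

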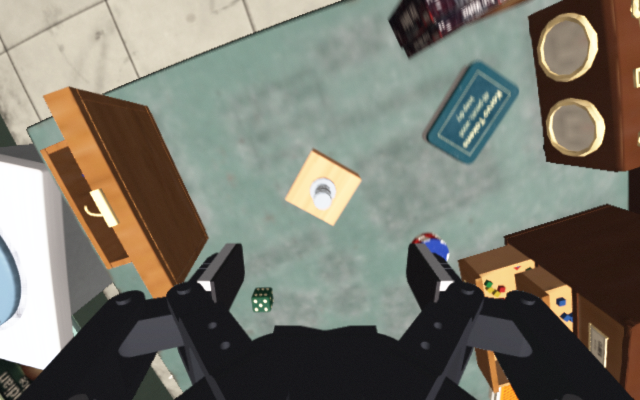

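The wrist view shows the pin head at (322,190) on its rest at (322,188), with the fingers clear of everything. I'll go lower and measure again at rest.

drive_tool(steps=[{"x":0,"y":0,"z":-0.7,"wx":0,"wy":0,"wz":0},{"x":0,"y":0,"z":-0.7,"wx":0,"wy":0,"wz":0},{"x":0,"y":0,"z":-0.6,"wx":0,"wy":0,"wz":0},{"x":0,"y":0,"z":0,"wx":0,"wy":0,"wz":0},{"x":0,"y":0,"z":0,"wx":0,"wy":0,"wz":0}])

```text
t: 2.2
tcp_pos: [476.3, 213.0, 269.8]
ee_rot: [-0.0, 0.629, 0.778, -0.0]
contact_force: [0.5, -0.0, 0.3]
width: 0.999
grasp_force: 0.0
```

```bash
python3 - 2>/dev/null <<'E'
from h import *
for i in range(2):
    c=wrist()
    s=sensors.observe();print(s['t'],s['tcp_pos'],s['joint_positions'],s['contact_force'])
    P=cloud(c)
    for lo,hi in((60,85),(22,34)):
        m=(P[...,2]>lo)&(P[...,2]<hi)&(np.hypot(P[...,0]-476,P[...,1]-212)<45);Q=P[m];print(len(Q),np.median(Q,0),cv2.minAreaRect(Q[:,:2].astype(np.float32)) if len(Q) else 0)
E
```

```text
2.25 [476.67988233 213.07204908 270.5777268 ] [ 2.02982921e-01  1.15382060e-01  1.97336681e+00  3.97755075e-05
  1.05161034e+00 -8.30567619e-03] [ 0.08617575 -1.18188512 -0.72136611]
525 [473.70224251 215.8744787   69.82525559] ((474.0387878417969, 214.67880249023438), (15.781949996948242, 15.835441589355469), 49.5250129699707)
3780 [471.72382754 220.7251995   30.07382329] ((474.03094482421875, 213.76324462890625), (56.49298095703125, 56.306884765625), 72.28557586669922)
2.3 [476.81257961 213.10780655 270.95737682] [ 2.03000351e-01  1.14917832e-01  1.97305725e+00  3.09946085e-05
  1.05151212e+00 -8.30203291e-03] [-0.10397948  0.15021995  0.35505444]
517 [473.66626826 215.9499757   69.78497654] ((473.99810791015625, 214.76150512695312), (15.736915588378906, 15.82626724243164), 40.89137649536133)
3753 [471.85045371 220.8320332   30.04098081] ((474.035400390625, 213.72811889648438), (56.573707580566406, 56.33795166015625), 72.30375671386719)
```

drive_tool(steps=[{"x":-0.07,"y":0.03,"z":-0.5,"wx":0,"wy":0,"wz":0},{"x":0,"y":0,"z":-0.6,"wx":0,"wy":0,"wz":0},{"x":0,"y":0,"z":-0.5,"wx":0,"wy":0,"wz":0},{"x":0,"y":0,"z":-0.3,"wx":0,"wy":0,"wz":0},{"x":0,"y":0,"z":0,"wx":0,"wy":0,"wz":0}])

```text
t: 2.8
tcp_pos: [473.9, 213.7, 211.7]
ee_rot: [-0.001, 0.629, 0.778, -0.001]
contact_force: [0.0, -0.5, -0.5]
width: 1.003
grasp_force: 0.0
```

drive_tool(steps=[{"x":0,"y":0,"z":0,"wx":0,"wy":0,"wz":0},{"x":0,"y":0,"z":0,"wx":0,"wy":0,"wz":0},{"x":0,"y":0,"z":0,"wx":0,"wy":0,"wz":0},{"x":0,"y":0,"z":0,"wx":0,"wy":0,"wz":0},{"x":0,"y":0,"z":0,"wx":0,"wy":0,"wz":0}], fingers=1, squeeze=60)

```text
t: 3.3
tcp_pos: [474.5, 213.8, 213.2]
ee_rot: [0.0, 0.629, 0.778, 0.0]
contact_force: [1.9, 0.8, 0.0]
width: 0.17
grasp_force: 58.5
```

drive_tool(steps=[{"x":0,"y":0,"z":0,"wx":0,"wy":0,"wz":0},{"x":0,"y":0,"z":0,"wx":0,"wy":0,"wz":0},{"x":0,"y":0,"z":0,"wx":0,"wy":0,"wz":0},{"x":0,"y":0,"z":0,"wx":0,"wy":0,"wz":0},{"x":0,"y":0,"z":0,"wx":0,"wy":0,"wz":0}])

```text
t: 3.8
tcp_pos: [474.6, 213.9, 213.2]
ee_rot: [0.0, 0.629, 0.778, 0.0]
contact_force: [-0.4, -1.0, 6.5]
width: 0.165
grasp_force: 58.5
```

drive_tool(steps=[{"x":0,"y":0,"z":0.3,"wx":0,"wy":0,"wz":0},{"x":0,"y":0,"z":0.7,"wx":0,"wy":0,"wz":0},{"x":0,"y":0,"z":1,"wx":0,"wy":0,"wz":0},{"x":0,"y":-0.3,"z":1,"wx":0,"wy":0,"wz":0},{"x":0,"y":-0.7,"z":0.5,"wx":0,"wy":0,"wz":0}])

```text
t: 4.3
tcp_pos: [474.6, 184.3, 320.6]
ee_rot: [0.001, 0.628, 0.778, 0.002]
contact_force: [0.6, 0.1, 0.0]
width: 0.165
grasp_force: 58.5
```

drive_tool(steps=[{"x":0.13,"y":-0.9,"z":0,"wx":0,"wy":0,"wz":0},{"x":0.13,"y":-0.9,"z":0,"wx":0,"wy":0,"wz":0},{"x":0.13,"y":-0.9,"z":0,"wx":0,"wy":0,"wz":0},{"x":0.13,"y":-0.9,"z":0,"wx":0,"wy":0,"wz":0},{"x":0.13,"y":-0.9,"z":0,"wx":0,"wy":0,"wz":0}])

```text
t: 4.8
tcp_pos: [493.5, 47.7, 317.6]
ee_rot: [-0.0, 0.629, 0.778, -0.0]
contact_force: [-0.4, 0.4, -0.5]
width: 0.168
grasp_force: 58.6
```

drive_tool(steps=[{"x":0.15,"y":-0.9,"z":0,"wx":0,"wy":0,"wz":0},{"x":0.15,"y":-0.9,"z":0,"wx":0,"wy":0,"wz":0},{"x":0.15,"y":-0.9,"z":0,"wx":0,"wy":0,"wz":0},{"x":0.15,"y":-0.5,"z":0,"wx":0,"wy":0,"wz":0},{"x":0.1,"y":-0.2,"z":0,"wx":0,"wy":0,"wz":0}])

```text
t: 5.3
tcp_pos: [514.9, -54.3, 317.6]
ee_rot: [-0.0, 0.629, 0.777, 0.0]
contact_force: [0.1, 0.4, -0.8]
width: 0.167
grasp_force: 58.6
```

```bash
python3 - 2>/dev/null <<'E'
from h import *
for i in range(4): c=wrist()
save(c,'w3.png');np.save('w3.npy',c,allow_pickle=True)
s=sensors.observe();print(s['t'],s['tcp_pos'],s['joint_positions'],s['contact_force'],s['width'])
P=cloud(c)
m=(P[...,2]>29)&(P[...,2]<35)&(np.hypot(P[...,0]-515,P[...,1]+76)<40);Q=P[m];print(len(Q),np.median(Q,0),cv2.minAreaRect(Q[:,:2].astype(np.float32)))
E
```

```text
5.5 [514.64715132 -52.4877123  317.46093522] [-3.21105503e-01  3.34730236e-02  1.96225223e+00  3.50821891e-04
  1.14667826e+00 -5.32947102e-01] [-0.44777129  0.88601769 -1.1638503 ] 0.16683456806331018
1465 [503.07515119 -68.89770058  32.03126112] ((509.54730224609375, -75.34657287597656), (48.799530029296875, 41.804100036621094), 12.71783447265625)
```

View pics/w3.png

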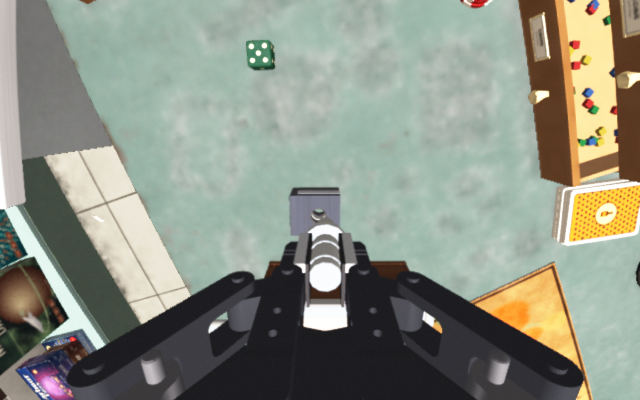

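The wrist view shows the fork at (315,213) with its hole just ahead of the held pin, at about (318,213). The pin hangs straight in the fingers. I'll zoom in on the hole.

```bash
python3 - 2>/dev/null <<'E'
from h import *
c=np.load('w3.npy',allow_pickle=True).item()
s=cv2.resize(c['frame'][180:310,270:370],None,fx=4.6,fy=4.6,interpolation=cv2.INTER_CUBIC);cv2.imwrite('pics/z3.png',s[:,:,::-1])
E
```

```text
(no output)
```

View pics/z3.png

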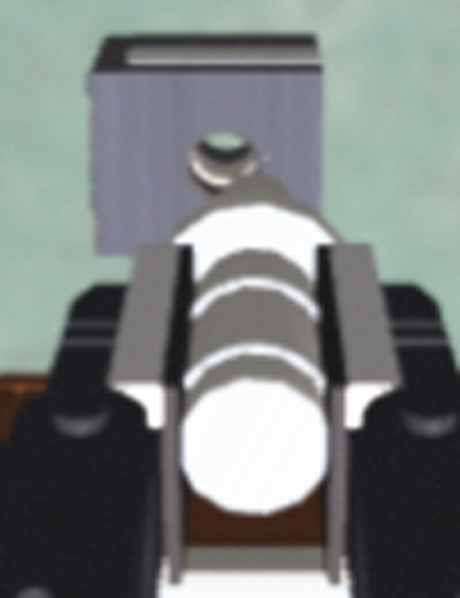

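The zoom shows the hole's chamfer rim centred at about (225,161), full-image (318.7,214.8). The grip top is centred at (255,446), full-image (325.2,276.8).

```bash
python3 - 2>/dev/null <<'E'
from h import *
c=np.load('w3.npy',allow_pickle=True).item()
h=pts(c,[[318.6,214.7]],32)[0];g=pts(c,[[325.1,276.7]],174.3)[0]
print(h,g,'move',h-g,c['o'],c['range_z'][270:282,322:328].mean(), pts(c,[[325,277]]))
d=(h-g)[:2];print((d)/30)
E
```

```text
[513.79671178 -73.64503478  32.        ] [515.63192377 -51.95281119 174.3       ] move [  -1.83521198  -21.69222359 -142.3       ] [500.82316906  17.37102769 286.82169021] 127.61089 [[515.61850126 -52.11091763 174.31086185]]
[-0.06117373 -0.72307412]
```

```bash
python3 - 2>/dev/null <<'E'
from h import *
c=np.load('w3.npy',allow_pickle=True).item()
g=np.array([515.63,-51.95,174.3]);A=c['A'];o=c['o']
for dz,r in((0,8),(-34,13),(-40,13),(-64.5,6),(-68,4)):
    L=[]
    for a in np.arange(8)*np.pi/4:
        X=A.T@(g+[r*np.cos(a),r*np.sin(a),dz]-o)
        n,_=cv2.projectPoints(X.reshape(1,3),np.zeros(3),np.zeros(3),c['camera_matrix'],np.array([c['k1'],0,0,0.]));L.append(n.ravel())
    L=np.array(L);b=lambda p:np.round((p-[270,180])*4.6).astype(int)
    print(dz,b(L.mean(0)),b(L.min(0)),b(L.max(0)))
E
```

```text
0 [253 444] [175 375] [331 512]
-34 [253 295] [152 201] [354 386]
-40 [253 274] [155 184] [351 363]
-64.5 [253 205] [214 168] [293 242]
-68 [253 196] [228 172] [279 221]
```

drive_tool(steps=[{"x":-0.07,"y":-0.4,"z":0,"wx":0,"wy":0,"wz":0},{"x":0,"y":-0.3,"z":-0.5,"wx":0,"wy":0,"wz":0},{"x":0,"y":0,"z":-0.8,"wx":0,"wy":0,"wz":0},{"x":0,"y":0,"z":-0.7,"wx":0,"wy":0,"wz":0},{"x":0,"y":0,"z":-0.2,"wx":0,"wy":0,"wz":0}])

```text
t: 6.0
tcp_pos: [511.2, -74.2, 248.3]
ee_rot: [-0.003, 0.629, 0.778, -0.001]
contact_force: [-0.2, -0.1, -0.4]
width: 0.167
grasp_force: 58.6
```

drive_tool(steps=[{"x":0,"y":0,"z":0,"wx":0,"wy":0,"wz":0},{"x":0,"y":0,"z":-0.1,"wx":0,"wy":0,"wz":0},{"x":0,"y":0,"z":-0.1,"wx":0,"wy":0,"wz":0},{"x":0,"y":0,"z":0,"wx":0,"wy":0,"wz":0},{"x":0,"y":0,"z":0,"wx":0,"wy":0,"wz":0}])

```text
t: 6.5
tcp_pos: [512.8, -74.3, 246.1]
ee_rot: [0.0, 0.629, 0.778, 0.0]
contact_force: [0.6, 0.2, -1.3]
width: 0.163
grasp_force: 58.6
```

drive_tool(steps=[{"x":0,"y":0,"z":-0.1,"wx":0,"wy":0,"wz":0},{"x":0,"y":0,"z":-0.1,"wx":0,"wy":0,"wz":0},{"x":0,"y":0,"z":0,"wx":0,"wy":0,"wz":0},{"x":0,"y":0,"z":0,"wx":0,"wy":0,"wz":0},{"x":0,"y":0,"z":0,"wx":0,"wy":0,"wz":0}])

```text
t: 7.0
tcp_pos: [512.7, -74.2, 239.7]
ee_rot: [-0.0, 0.629, 0.778, -0.0]
contact_force: [-0.7, -1.2, -0.4]
width: 0.166
grasp_force: 58.6
```

drive_tool(steps=[{"x":0,"y":0,"z":-0.1,"wx":0,"wy":0,"wz":0},{"x":0,"y":0,"z":-0.1,"wx":0,"wy":0,"wz":0},{"x":0,"y":0,"z":-0.1,"wx":0,"wy":0,"wz":0},{"x":0,"y":0,"z":0,"wx":0,"wy":0,"wz":0},{"x":0,"y":0,"z":0,"wx":0,"wy":0,"wz":0}])

```text
t: 7.5
tcp_pos: [512.6, -74.3, 230.5]
ee_rot: [-0.0, 0.629, 0.778, -0.0]
contact_force: [-0.6, -0.4, -0.4]
width: 0.167
grasp_force: 58.6
```

drive_tool(steps=[{"x":0,"y":0,"z":-0.1,"wx":0,"wy":0,"wz":0},{"x":0,"y":0,"z":-0.1,"wx":0,"wy":0,"wz":0},{"x":0,"y":0,"z":0,"wx":0,"wy":0,"wz":0},{"x":0,"y":0,"z":0,"wx":0,"wy":0,"wz":0},{"x":0,"y":0,"z":0,"wx":0,"wy":0,"wz":0}])

```text
t: 8.0
tcp_pos: [512.6, -74.2, 224.6]
ee_rot: [-0.0, 0.629, 0.778, -0.0]
contact_force: [-0.4, -0.6, -1.1]
width: 0.167
grasp_force: 58.6
```

drive_tool(steps=[{"x":0,"y":0,"z":-0.1,"wx":0,"wy":0,"wz":0},{"x":0,"y":0,"z":-0.1,"wx":0,"wy":0,"wz":0},{"x":0,"y":0,"z":-0.08,"wx":0,"wy":0,"wz":0},{"x":0,"y":0,"z":0,"wx":0,"wy":0,"wz":0},{"x":0,"y":0,"z":0,"wx":0,"wy":0,"wz":0}])

```text
t: 8.5
tcp_pos: [512.6, -74.2, 216.1]
ee_rot: [-0.0, 0.629, 0.778, -0.0]
contact_force: [-0.1, -1.7, -1.1]
width: 0.166
grasp_force: 58.6
```

drive_tool(steps=[{"x":0,"y":0,"z":-0.03,"wx":0,"wy":0,"wz":0},{"x":0,"y":0,"z":-0.03,"wx":0,"wy":0,"wz":0},{"x":0,"y":0,"z":0,"wx":0,"wy":0,"wz":0},{"x":0,"y":0,"z":0,"wx":0,"wy":0,"wz":0},{"x":0,"y":0,"z":0,"wx":0,"wy":0,"wz":0}])

```text
t: 9.0
tcp_pos: [512.8, -74.3, 215.2]
ee_rot: [-0.0, 0.629, 0.778, -0.0]
contact_force: [-2.3, 0.2, 5.7]
width: 0.169
grasp_force: 59.5
```

drive_tool(steps=[{"x":0,"y":0,"z":-0.03,"wx":0,"wy":0,"wz":0},{"x":0,"y":0,"z":0,"wx":0,"wy":0,"wz":0},{"x":0,"y":0,"z":0,"wx":0,"wy":0,"wz":0},{"x":0,"y":0,"z":0,"wx":0,"wy":0,"wz":0},{"x":0,"y":0,"z":0,"wx":0,"wy":0,"wz":0}])

```text
t: 9.5
tcp_pos: [513.0, -74.3, 215.1]
ee_rot: [-0.0, 0.629, 0.778, -0.0]
contact_force: [-7.2, 0.4, 11.9]
width: 0.166
grasp_force: 60.2
```

drive_tool(steps=[{"x":0,"y":0,"z":0,"wx":0,"wy":0,"wz":0},{"x":0,"y":0,"z":0,"wx":0,"wy":0,"wz":0},{"x":0,"y":0,"z":0,"wx":0,"wy":0,"wz":0},{"x":0,"y":0,"z":0,"wx":0,"wy":0,"wz":0},{"x":0,"y":0,"z":0,"wx":0,"wy":0,"wz":0}], fingers=0.4)

```text
t: 10.0
tcp_pos: [512.6, -74.2, 213.4]
ee_rot: [-0.0, 0.629, 0.778, -0.0]
contact_force: [0.3, -0.7, 0.5]
width: 0.599
grasp_force: 0.0
```

drive_tool(steps=[{"x":0,"y":0,"z":0.4,"wx":0,"wy":0,"wz":0},{"x":0,"y":0,"z":0.8,"wx":0,"wy":0,"wz":0},{"x":0,"y":0,"z":1,"wx":0,"wy":0,"wz":0},{"x":0,"y":0,"z":1,"wx":0,"wy":0,"wz":0},{"x":0,"y":0,"z":0.4,"wx":0,"wy":0,"wz":0}])

```text
t: 10.5
tcp_pos: [513.5, -74.5, 325.6]
ee_rot: [0.003, 0.629, 0.778, 0.001]
contact_force: [0.4, -0.7, 0.3]
width: 0.601
grasp_force: 0.0
```

```bash
python3 - 2>/dev/null <<'E'
from h import *
t=viewer.camera('top');s=viewer.camera('scene')
for n,c,r in(('t',t,(360,405,200,245)),('s',s,(335,385,230,300))):
    P=cloud(c)[r[2]:r[3],r[0]:r[1]].reshape(-1,3)
    z=P[:,2];k=P[(z>60)&(z<90)];print(n,len(k),np.median(k,0),np.percentile(k[:,2],95) if len(k) else 0)
save(s,'s2.png')
a=t['frame'][130:290,340:520];b=s['frame'][200:360,320:520]
im=np.hstack([cv2.resize(a,(400,356)),cv2.resize(b,(400,356))]);cv2.imwrite('pics/seat.png',im[:,:,::-1])
# lid/bar geometry
P=cloud(t);m=np.zeros((400,640),bool);m[150:270,395:490]=1;m&=(P[...,2]>80)&(P[...,2]<100);Q=P[m];print(cv2.minAreaRect(Q[:,:2].astype(np.float32)))
E
```

```text
t 0 [nan nan nan] 0
s 289 [ 471.81025938 -152.26890579   78.95488273] 89.79937562890792
((545.305908203125, -213.21304321289062), (212.26234436035156, 164.9795684814453), 12.070101737976074)
```

View pics/seat.png

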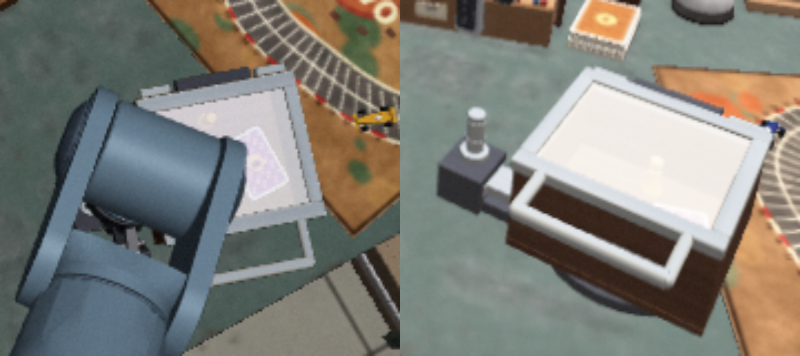

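The pin stands upright with its collar flush on the fork at (475,152) in the right half, and the lid is still shut. Next is the bar.

drive_tool(steps=[{"x":-0.38,"y":-0.7,"z":0,"wx":0,"wy":0,"wz":0},{"x":-0.38,"y":-0.9,"z":0,"wx":0,"wy":0,"wz":0},{"x":-0.38,"y":-0.9,"z":0,"wx":0,"wy":0,"wz":0},{"x":-0.38,"y":-0.9,"z":0,"wx":0,"wy":0,"wz":0},{"x":-0.38,"y":-0.9,"z":0,"wx":0,"wy":0,"wz":0}], fingers=0.6)

```text
t: 11.1
tcp_pos: [454.6, -203.8, 319.6]
ee_rot: [-0.002, 0.629, 0.778, -0.0]
contact_force: [0.1, 0.2, -0.4]
width: 0.4
grasp_force: 0.0
```

drive_tool(steps=[{"x":-0.36,"y":-0.9,"z":0,"wx":0,"wy":0,"wz":0},{"x":0,"y":-0.1,"z":0,"wx":0,"wy":0,"wz":0},{"x":0,"y":0,"z":0,"wx":0,"wy":0,"wz":0},{"x":0,"y":0,"z":0,"wx":0,"wy":0,"wz":0},{"x":0,"y":0,"z":0,"wx":0,"wy":0,"wz":0}])

```text
t: 11.6
tcp_pos: [445.1, -232.3, 321.0]
ee_rot: [-0.001, 0.628, 0.778, 0.0]
contact_force: [0.0, -0.5, -0.9]
width: 0.403
grasp_force: 0.0
```

```bash
python3 - 2>/dev/null <<'E'
from h import *
c=wrist();save(c,'w4.png');np.save('w4.npy',c,allow_pickle=True)
s=sensors.observe();print(s['t'],s['tcp_pos'],s['ee_rot'],s['contact_force'],s['width'])
P=cloud(c);a=np.radians(12.1);ex=np.array([np.cos(a),np.sin(a)]);ey=np.array([-ex[1],ex[0]])
o=np.array([562.3,-206.9]);X=(P[...,:2]-o)@ex;Y=(P[...,:2]-o)@ey
m=(P[...,2]>84)&(P[...,2]<98)&(abs(Y)<38)&(X<-100)&(X>-140);Q=P[m]
print(len(Q),X[m].mean(),np.percentile(X[m],[2,50,98]),np.percentile(P[m][:,2],[50,98]))
l=cv2.fitLine(Q[:,:2].astype(np.float32),cv2.DIST_L2,0,.01,.01).ravel();print(l,np.degrees(np.arctan2(-l[0],l[1])))
E
```

```text
11.65 [ 445.11924523 -232.33714306  321.22787579] [-3.45903236e-04  6.28161399e-01  7.78082987e-01  4.89980531e-05] [-0.6663727   0.32501876 -0.03390175] 0.39690802483278625
1443 -120.19139982386359 [-125.95720903 -120.49560309 -114.43482241] [89.98142362 91.82215877]
[ 2.0731670e-01 -9.7827387e-01  4.4431485e+02 -2.2992993e+02] -168.03484
```

View pics/w4.png

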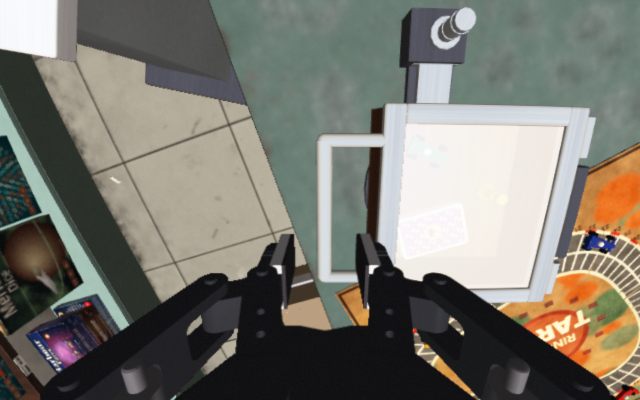

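The wrist view shows the bar between the fingers, running from (325,140) to (325,280), and the pin seated at (455,25). The bar fits within 0.5 mm of the estimate, so I'll go down and grasp it.

drive_tool(steps=[{"x":0,"y":0,"z":-0.5,"wx":0,"wy":0,"wz":0},{"x":0,"y":0,"z":-0.8,"wx":0,"wy":0,"wz":0},{"x":0,"y":0,"z":-0.8,"wx":0,"wy":0,"wz":0},{"x":0,"y":0,"z":-0.5,"wx":0,"wy":0,"wz":0},{"x":0,"y":0,"z":-0.1,"wx":0,"wy":0,"wz":0}])

```text
t: 12.15
tcp_pos: [444.4, -232.0, 238.5]
ee_rot: [-0.002, 0.628, 0.778, 0.0]
contact_force: [-0.6, 0.8, 0.6]
width: 0.401
grasp_force: 0.0
```

drive_tool(steps=[{"x":0,"y":0,"z":0,"wx":0,"wy":0,"wz":0},{"x":0,"y":0,"z":0,"wx":0,"wy":0,"wz":0},{"x":0,"y":0,"z":0,"wx":0,"wy":0,"wz":0},{"x":0,"y":0,"z":0,"wx":0,"wy":0,"wz":0},{"x":0,"y":0,"z":0,"wx":0,"wy":0,"wz":0}], fingers=1, squeeze=30)

```text
t: 12.65
tcp_pos: [444.6, -233.3, 241.2]
ee_rot: [-0.0, 0.629, 0.778, -0.001]
contact_force: [-5.1, -0.0, 1.3]
width: 0.125
grasp_force: 29.3
```

drive_tool(steps=[{"x":0,"y":0,"z":0,"wx":0,"wy":0,"wz":0},{"x":0,"y":0,"z":0,"wx":0,"wy":0,"wz":0},{"x":0,"y":0,"z":0,"wx":0,"wy":0,"wz":0},{"x":0,"y":0,"z":0,"wx":0,"wy":0,"wz":0},{"x":0,"y":0,"z":0,"wx":0,"wy":0,"wz":0}])

```text
t: 13.15
tcp_pos: [444.6, -233.3, 241.2]
ee_rot: [-0.0, 0.629, 0.778, -0.001]
contact_force: [-5.5, -0.6, 1.4]
width: 0.129
grasp_force: 29.3
```

Run:
```python
from h import *
a=np.radians(12);al=np.arctan2(5,195);r=np.hypot(5,195)
th=np.r_[0:0.96:0.06,0.95,0.98,1.01,1.03];th=np.r_[np.arange(0,0.91,0.06),0.94,0.97,1.0,1.02,0.88,0.9,0.91]
X=-r*np.cos(th+al);Z=r*np.sin(th+al);X-=X[0];Z-=Z[0]
for i in range(len(th)):
    d=0 if i==0 else (X[i]-X[i-1]); dz=0 if i==0 else Z[i]-Z[i-1]
    print('%.2f X %.1f Z %.1f | x %.1f y %.1f || x %.2f y %.2f z %.2f'%(th[i],X[i],Z[i],X[i]*np.cos(a),X[i]*np.sin(a),d*np.cos(a)/30,d*np.sin(a)/30,dz/30))
```

```text
0.00 X 0.0 Z 0.0 | x 0.0 y 0.0 || x 0.00 y 0.00 z 0.00
0.06 X 0.7 Z 11.7 | x 0.6 y 0.1 || x 0.02 y 0.00 z 0.39
0.12 X 2.0 Z 23.3 | x 2.0 y 0.4 || x 0.04 y 0.01 z 0.39
0.18 X 4.0 Z 34.8 | x 4.0 y 0.8 || x 0.07 y 0.01 z 0.38
0.24 X 6.8 Z 46.2 | x 6.6 y 1.4 || x 0.09 y 0.02 z 0.38
0.30 X 10.2 Z 57.4 | x 10.0 y 2.1 || x 0.11 y 0.02 z 0.37
0.36 X 14.3 Z 68.4 | x 13.9 y 3.0 || x 0.13 y 0.03 z 0.37
0.42 X 19.0 Z 79.1 | x 18.6 y 3.9 || x 0.15 y 0.03 z 0.36
0.48 X 24.3 Z 89.5 | x 23.8 y 5.1 || x 0.17 y 0.04 z 0.35
0.54 X 30.3 Z 99.5 | x 29.7 y 6.3 || x 0.19 y 0.04 z 0.34
0.60 X 36.9 Z 109.2 | x 36.1 y 7.7 || x 0.21 y 0.05 z 0.32
0.66 X 44.0 Z 118.5 | x 43.1 y 9.2 || x 0.23 y 0.05 z 0.31
0.72 X 51.7 Z 127.3 | x 50.6 y 10.7 || x 0.25 y 0.05 z 0.29
0.78 X 59.9 Z 135.7 | x 58.6 y 12.5 || x 0.27 y 0.06 z 0.28
0.84 X 68.6 Z 143.5 | x 67.1 y 14.3 || x 0.28 y 0.06 z 0.26
0.90 X 77.7 Z 150.9 | x 76.0 y 16.2 || x 0.30 y 0.06 z 0.24
0.94 X 84.0 Z 155.4 | x 82.2 y 17.5 || x 0.21 y 0.04 z 0.15
0.97 X 88.9 Z 158.7 | x 86.9 y 18.5 || x 0.16 y 0.03 z 0.11
1.00 X 93.8 Z 161.8 | x 91.8 y 19.5 || x 0.16 y 0.03 z 0.10
1.02 X 97.2 Z 163.8 | x 95.1 y 20.2 || x 0.11 y 0.02 z 0.07
0.88 X 74.6 Z 148.5 | x 73.0 y 15.5 || x -0.74 y -0.16 z -0.51
0.90 X 77.7 Z 150.9 | x 76.0 y 16.2 || x 0.10 y 0.02 z 0.08
0.91 X 79.3 Z 152.0 | x 77.5 y 16.5 || x 0.05 y 0.01 z 0.04
```

drive_tool(steps=[{"x":0.02,"y":0,"z":0.39,"wx":0,"wy":0,"wz":0},{"x":0.04,"y":0.01,"z":0.39,"wx":0,"wy":0,"wz":0},{"x":0.07,"y":0.01,"z":0.38,"wx":0,"wy":0,"wz":0},{"x":0.09,"y":0.02,"z":0.38,"wx":0,"wy":0,"wz":0},{"x":0.11,"y":0.02,"z":0.37,"wx":0,"wy":0,"wz":0}])

```text
t: 13.65
tcp_pos: [454.4, -231.3, 299.3]
ee_rot: [-0.001, 0.628, 0.778, -0.001]
contact_force: [-6.1, 0.1, -0.5]
width: 0.124
grasp_force: 29.3
```

drive_tool(steps=[{"x":0.13,"y":0.03,"z":0.37,"wx":0,"wy":0,"wz":0},{"x":0.15,"y":0.03,"z":0.36,"wx":0,"wy":0,"wz":0},{"x":0.17,"y":0.04,"z":0.35,"wx":0,"wy":0,"wz":0},{"x":0.19,"y":0.04,"z":0.34,"wx":0,"wy":0,"wz":0},{"x":0.21,"y":0.05,"z":0.32,"wx":0,"wy":0,"wz":0}])

```text
t: 14.15
tcp_pos: [480.0, -225.8, 352.3]
ee_rot: [-0.001, 0.628, 0.778, -0.001]
contact_force: [-9.5, -1.2, 4.1]
width: 0.126
grasp_force: 29.4
```

drive_tool(steps=[{"x":0.21,"y":0.05,"z":0.32,"wx":0,"wy":0,"wz":0},{"x":0.24,"y":0.05,"z":0.3,"wx":0,"wy":0,"wz":0},{"x":0.26,"y":0.06,"z":0.28,"wx":0,"wy":0,"wz":0},{"x":0.28,"y":0.06,"z":0.26,"wx":0,"wy":0,"wz":0},{"x":0.3,"y":0.06,"z":0.24,"wx":0,"wy":0,"wz":0}])

```text
t: 14.65
tcp_pos: [519.1, -217.3, 395.8]
ee_rot: [0.001, 0.629, 0.778, -0.001]
contact_force: [-8.2, 1.5, 7.4]
width: 0.128
grasp_force: 30.0
```

```bash
python3 - 2>/dev/null <<'E'
from h import *
s0=sensors.observe();p=s0['tcp_pos'];a=np.radians(12);X=(p[:2]-[562.3,-206.9])@[np.cos(a),np.sin(a)];print(p,X,np.arctan2(p[2]-154.7-80,75-X)-.0256,np.hypot(p[2]-234.7,75-X))
ex=np.array([np.cos(a),np.sin(a)]);ey=np.array([-ex[1],ex[0]])
for n in('scene','top'):
    c=viewer.camera(n);save(c,n+'3.png');P=cloud(c);X=(P[...,:2]-[562.3,-206.9])@ex;Y=(P[...,:2]-[562.3,-206.9])@ey;Z=P[...,2]
    m=(abs(Y)<84)&(abs(Y)>72)&(X<80)&(X>-75)&(Z>92)&(Z<230);print(n,m.sum())
    if m.sum()>20:
        l=cv2.fitLine(np.c_[X[m],Z[m]].astype(np.float32),cv2.DIST_HUBER,0,.01,.01).ravel();print(np.arctan2(abs(l[1]),abs(l[0])),l)
E
```

```text
[ 519.12502808 -217.31421383  395.75125636] -44.39673199957743 0.907248700047838 200.48213583444425
scene 540
0.90052634 [  0.62119764  -0.783654    15.016688   154.13174   ]
top 256
0.88826424 [  0.6307599  -0.7759781  37.69171   144.80339  ]
```

View pics/scene3.png

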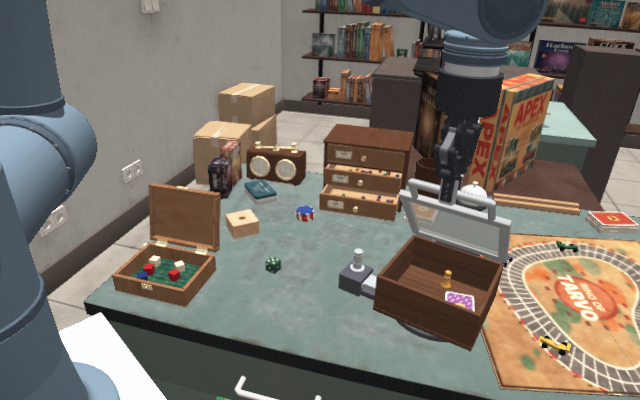

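The lid is held at about 0.90 rad, bar top around (440,190), with the pin still home at (358,265). Next I'll pass the balance point to about 1.03.

drive_tool(steps=[{"x":0.15,"y":0.03,"z":0.12,"wx":0,"wy":0,"wz":0},{"x":0.18,"y":0.04,"z":0.12,"wx":0,"wy":0,"wz":0},{"x":0.18,"y":0.04,"z":0.12,"wx":0,"wy":0,"wz":0},{"x":0.18,"y":0.03,"z":0.11,"wx":0,"wy":0,"wz":0},{"x":0,"y":0,"z":0,"wx":0,"wy":0,"wz":0}])

```text
t: 15.25
tcp_pos: [540.4, -212.8, 409.9]
ee_rot: [0.002, 0.628, 0.778, 0.0]
contact_force: [-5.6, 1.9, 6.1]
width: 0.13
grasp_force: 30.8
```

```bash
cat > lid.py <<'E'
from h import *
s0=sensors.observe();p=s0['tcp_pos'];a=np.radians(12);X=(p[:2]-[562.3,-206.9])@[np.cos(a),np.sin(a)];print(s0['t'],p,s0['contact_force'],np.arctan2(p[2]-154.7-80,75-X)-.0256,np.hypot(p[2]-234.7,75-X))
ex=np.array([np.cos(a),np.sin(a)]);ey=np.array([-ex[1],ex[0]])
for n in('scene','top'):
    c=viewer.camera(n);P=cloud(c);X=(P[...,:2]-[562.3,-206.9])@ex;Y=(P[...,:2]-[562.3,-206.9])@ey;Z=P[...,2]
    m=(abs(Y)<84)&(abs(Y)>72)&(X<80)&(X>-75)&(Z>92)&(Z<230)
    l=cv2.fitLine(np.c_[X[m],Z[m]].astype(np.float32),cv2.DIST_HUBER,0,.01,.01).ravel();print(n,m.sum(),np.arctan2(abs(l[1]),abs(l[0])))
    save(c,n+'_%.2f.png'%s0['t'])
E
python3 lid.py 2>/dev/null
```

```text
15.25 [ 540.36553566 -212.75585025  409.89223292] [-5.64901749  1.93819091  6.10557136] 1.0366002515119697 200.57981887854854
scene 680 1.0372386
top 189 1.0135823
```

drive_tool(steps=[{"x":-0.18,"y":-0.04,"z":-0.11,"wx":0,"wy":0,"wz":0},{"x":-0.18,"y":-0.04,"z":-0.12,"wx":0,"wy":0,"wz":0},{"x":-0.18,"y":-0.03,"z":-0.12,"wx":0,"wy":0,"wz":0},{"x":-0.12,"y":-0.03,"z":-0.09,"wx":0,"wy":0,"wz":0},{"x":0,"y":0,"z":0,"wx":0,"wy":0,"wz":0}])

```text
t: 15.85
tcp_pos: [519.9, -217.3, 395.6]
ee_rot: [0.002, 0.629, 0.778, 0.0]
contact_force: [-4.3, 2.3, 5.0]
width: 0.126
grasp_force: 30.8
```

drive_tool(steps=[{"x":0,"y":0,"z":0,"wx":0,"wy":0,"wz":0},{"x":0,"y":0,"z":0,"wx":0,"wy":0,"wz":0},{"x":0,"y":0,"z":0,"wx":0,"wy":0,"wz":0},{"x":0,"y":0,"z":0,"wx":0,"wy":0,"wz":0},{"x":0,"y":0,"z":0,"wx":0,"wy":0,"wz":0}])

```text
t: 16.35
tcp_pos: [520.2, -217.2, 395.8]
ee_rot: [0.002, 0.629, 0.778, 0.0]
contact_force: [-5.0, 1.3, 5.9]
width: 0.13
grasp_force: 30.9
```

```bash
python3 lid.py 2>/dev/null; ls pics
```

```text
16.35 [ 520.19324792 -217.21864946  395.80911138] [-4.99527841  1.25491194  5.89883292] 0.9116999516345206 199.89648513505995
scene 552 0.9079182
top 258 0.888113
crop.png
s2.png
scene1.png
scene3.png
scene_15.25.png
scene_16.35.png
seat.png
top1.png
top3.png
top_15.25.png
top_16.35.png
w1.png
w2.png
w3.png
w4.png
z3.png
```

The lid is steady at about 0.91 rad, held by the gripper with low forces. I'm handing in.

```bash
python3 -c "
from h import *
print(order.close_job())"
```

```text
the job is handed in; nothing more can be done
None
```

The pin is fully home in the fork, and the lid was raised to about 1.03 rad, brought back and is now held at about 0.91 rad, just below the balance point. The die, chips and tin were not touched, and the job was handed in at about 16.5 s.

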